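# Work the pinched wedge out of the canvas stand

### The job

A yellow wooden wedge is jammed between the two sliding blocks of the canvas stand. Work it loose where it sits with small pulls to alternate sides, until both blocks have been pushed back to their stops, and only then lift it out. Stand it upright on its foot in the red tray and let go.

Things in the scene. Friction and masses are not known exactly. Their poses are not given: they have to be found in the camera images.
- wedge: Yellow wooden wedge jammed upright in the stand, thick end down (the blue one is a spare). Sizes in mm: 105 tall. Origin: centre of underside; z up, y to the left block. Foot 44 (x) by 36 (y), tapering to 24 in y at 32 height; above it a neck 40 (x) by 22 (y). Stands on the base board, 18 above the table, midway between blocks 33 tall. Grip low on the neck, fingers closing along y.
- block_left (a joint): Pale wooden block, blue dot, in mm 70 (x) by 50 (y) by 33 tall, on the wedge's +y side, overhanging its sloping flank. Value: metres pushed outward along +y, from 0-0.001 at the start to 0.012 at its stop. Stiff (7 N), stays put. With both blocks at their stops the wedge, midway, lifts out with 6 mm clear each side. The fixed stand is 120 (x) by 200 (y), end posts lower than the blocks.
- block_right (a joint): The same kind of block with a red dot, on the wedge's -y side. Value: metres pushed outward along the wedge's -y, from 0-0.001 at the start to 0.012 at its stop. Slides stiffly (7 N) and stays where it is left.
- tray: Red open plastic tray, fixed to the table left or right of the stand, 150 mm (x) by 120 mm (y) outside, 35 mm high, walls and floor 5 mm thick. Origin: centre of its underside.

How it is judged (in metres and radians):
On the way, in this order (a step that is already met when the one before it is completed fails the run):
1. both blocks pushed back by more than 8 mm with the wedge still down in the stand (lifted under 10 mm) (value of joint each of block_left, block_right above 0.008 m and height (world z) of wedge between 0.012 and 0.028 m), for 0.1 s.
2. the wedge has been lifted clear of the blocks (height (world z) of wedge above 0.053 m), for 0.1 s.
At the end, for the whole second after the job is handed in: The yellow wedge stands upright (within 10 degrees) on the floor of the red tray, at rest and released, its foot's centre inside the tray walls (within 60 mm of the tray's centre along its length and 45 mm across), and both blocks are still pushed back by more than 8 mm each (x of wedge in the frame of tray between -0.06 and 0.06 m and y of wedge in the frame of tray between -0.045 and 0.045 m and height (world z) of wedge below 0.012 m and angle between wedge's own z axis and vertical below 0.17 rad and linear speed of wedge below 0.02 m/s and value of joint each of block_left, block_right above 0.008 m); the robot touches nothing.
It also fails if it takes over 45 s, if anything falls off the work surface, if the arm or the gripper's body presses on something with over 40 N, if the wrist force passes 120 N, or if a joint passes its speed limit or range.

### The arm

A 6-joint arm with a two-finger parallel gripper is mounted at the origin on the work surface. World frame = base frame: x ahead of the robot, y to its left, z up, the work surface at z = 0. Lengths are in mm, angles in rad, forces in N, time in s.
With the tool pointing down it reaches from about 350 to 975 mm from the base axis. Payload 7.1 kg.
Tool frame: the origin (TCP) lies midway between the tips of the shut fingers; the grasp point (between the pads) lies 19 mm behind it (ctrl.grip_point_offset is the distance from the TCP to the grasp point, in mm); z points along the fingers, y is the line along which they close (so a half turn about z gives the same grasp; the last joint's range is limited). The gripper opens to 88 mm and grips with 3 to 60 N. Pads are 20 mm wide; open, the fingers measure 115 mm over their backs; the gripper's body (75 mm by 178 mm) begins 61 mm behind the grasp point.
Start: joints at [1.251, 0.423, 1.63, -0, 1.089, -0.019], TCP at [185.146, 596.93, 222.675] pointing down, gripper open.
Joint ranges: [-3, 3], [-0.9, 2.11], [0.09, 2.58], [-1.31, 4.45], [0.11, 2.69], [-2.54, 2.54]. Speed limits (rad/s): [2.39, 2.39, 3.01, 3.14, 3.14, 3.14].

### API

Orientations are given as a rotation vector (axis times angle).
In Python, from workcell import get_obs, optics, close_job, spotter, ctrl gives the robot as it stands. The module is installed in compiled form; this text tells all that it offers.
- The arm moves only by the tool move_arm, never from a script. Its argument "rows" is a list of rows, each a list of 5 numbers: the shift along the tool's x, y, z in cm, then the turn about the tool's z in degrees, then the opening in per cent of the stroke, from 0 (shut) to 100 (fully open). A call has 1 to 10 rows; each row shifts and turns the commanded pose from where the row before left it, along the tool's axes as they then stand; what a row does not reach is not made up. A row lasts 1/8 s, in which the tool goes at most 62.5 mm and 10.7 degrees, less where a joint would pass 70% of its speed; a pose out of reach is approached as far as the arm can. A call with a gripper value outside its range is refused whole. The fingers move at their own pace and stop on an object; the grip force is fixed at half the most. Time passes only in rows, so rows that do not move let the fingers close. It gives the time, the measured TCP pose, the force, the opening and the grip force at its end, in the units of the state.
- get_obs(): the state, without advancing time (a new reading comes with each control period).
- optics.get_image(name): name is "scene" or "top" or "wrist"; returns the picture (384x512x3 uint8, blue, green, red); there is no depth.
- optics.calibration(name): a dict with "camera_matrix" (3x3 intrinsics, pixels), "xyz" and "orientation" of the camera in the world. Camera axes: x right, y down, z forward; pixel columns grow to the right and rows downward; lengths in mm; the calibration is good to about 2 mm. A picture is of the moment at which its call begins: read the wrist's pose just before it. calibration takes no time and is no camera call; for the wrist camera it gives the pose at the moment of the call.
- close_job(): hands the job in; it is judged then, once.
Trained networks look in the newest picture that a camera, given by its name, has taken for a name from the list of things; names that differ only in an ending like _2 or _b are one class to them, and where a whole thing is asked for, a point or a joint stands for the part that bears it (a point fixed in the world has none). Each returns a list of dicts, best first, with "conf" (0 to 1); they miss things now and then, are a little off and sometimes report something else, mostly with a low value. They report only what shows in the picture. A call takes as long as a camera call.
- spotter.find_in(camera, label): "point" ([column, row] in pixels, amid what is visible of it).
- spotter.regions_of(camera, label): "region" (384x512 bool, what is visible of it) and "point" ([column, row] in pixels, amid what is visible of it).
The state is a dict: "t": time; "qpos": joint angles; "qvel": joint speeds; "joint_torque": joint torques, N m; "ee_pos": TCP position; "orientation": TCP orientation; "ft_force": force on the tool from outside, world axes, zero at the start; "moment": the same for the moment, N m; "width": finger opening in mm; "grasp_force": force on a finger pad.
Only numpy, scipy, OpenCV 4.12 (cv2) and the standard library are available. Lean on these libraries where they do the work, as an engineer would, in place of code of your own. Each camera call takes 0.05 s, during which the arm holds its last target. There are 200 camera calls.

## Working session

There is one attempt and no reset: what is moved stays moved. The work goes in short steps, Python scripts to look and compute and a tool call to move; the robot and the scene stay as the last step left them, time stands still between calls to the robot, and variables do not carry over. Pictures are saved under pics/ and viewed, at most 10 in all, crops included, and the job is handed in when it is done.

Besides the shell and the picture viewer there is one more tool, called by a JSON object that holds its "method" and its "body", one argument or row to a line. move_arm: Moves the arm, as the interface text tells. Its arguments: {"type":"object","properties":{"rows":{"type":"array","items":{"type":"array","items":{"type":"number"}}}},"required":["rows"]}

```bash
mkdir -p pics
cat > h.py <<'E'
import numpy as np, cv2
from scipy.spatial.transform import Rotation as R
from workcell import get_obs, optics, close_job, spotter, ctrl
def ray(cal,p):
    K=np.array(cal["camera_matrix"]);d=np.linalg.inv(K)@[p[0],p[1],1]
    o=np.array(cal["orientation"]);M=o if o.shape==(3,3) else R.from_rotvec(o).as_matrix()
    return np.array(cal["xyz"]),M@d
def at_z(cal,p,z):
    c,d=ray(cal,p);return c+d*(z-c[2])/d[2]
E
python3 - <<'E'
from h import *
ims=[]
for n in ("scene","top"):
    im=optics.get_image(n);ims.append(im);c=optics.calibration(n)
    print(n,c)
    for l in ("wedge","block_left","block_right","tray"):
        for d in spotter.find_in(n,l)[:3]:print(l,np.round(d["point"]),round(d["conf"],2),at_z(c,d["point"],50).round())
cv2.imwrite("pics/a.png",cv2.resize(np.hstack(ims),(800,300)))
cv2.imwrite("pics/top.png",ims[1])
o=get_obs();print(o)
E
```

```text
scene {'camera_matrix': array([[377.28681788,   0.        , 257.8329163 ],
       [  0.        , 377.28681788, 194.86307354],
       [  0.        ,   0.        ,   1.        ]]), 'xyz': array([883.23620837, 605.27895089, 706.72512918]), 'orientation': array([-0.757314  , -2.58101316,  1.14390406])}
wedge [239. 193.] 0.66 [539. -40.  50.]
block_left [239. 218.] 0.8 [584.  38.  50.]
block_right [225. 200.] 0.62 [581. -37.  50.]
tray [198. 140.] 0.68 [ 522. -317.   50.]
top {'camera_matrix': array([[401.16872688,   0.        , 256.52049556],
       [  0.        , 401.16872688, 193.37140525],
       [  0.        ,   0.        ,   1.        ]]), 'xyz': array([293.5050237 ,  16.58294718, 882.57096787]), 'orientation': array([-2.05437336,  2.13177967, -0.2606405 ])}
wedge [263. 163.] 0.73 [569.  -6.  50.]
block_left [246. 162.] 0.83 [572.  30.  50.]
block_right [281. 173.] 0.88 [543. -46.  50.]
tray [421. 190.] 0.64 [ 496. -343.   50.]
{'t': 0.5, 'qpos': array([ 1.25098516e+00,  4.23113893e-01,  1.62993655e+00, -3.71723778e-05,
        1.08859972e+00, -1.90209342e-02]), 'qvel': array([-0.00152754, -0.00075924, -0.00060682, -0.00022862, -0.00072204,
       -0.00145425]), 'joint_torque': array([-9.13294571e-04, -5.44141853e+01, -2.73813272e+01,  6.43274188e-02,
        1.76193978e-02, -1.79394044e-05]), 'ee_pos': array([185.15712904, 596.90229353, 222.65199357]), 'orientation': array([ 4.70670868e-01,  3.10611176e+00, -9.77516456e-05]), 'ft_force': array([0.22023003, 0.47674342, 0.84119566]), 'moment': array([ 0.04083105,  0.00297203, -0.00097715]), 'grasp_force': 0.0, 'width': 87.95014651925399}
```

View pics/a.png

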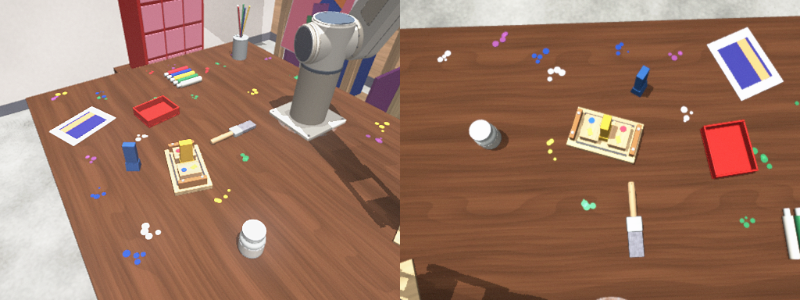

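View pics/top.png

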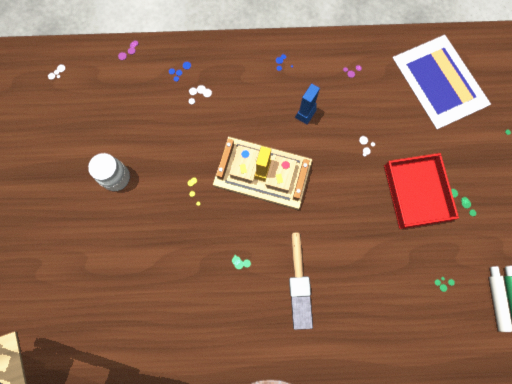

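The top view shows the stand with corners near (228,137), (312,157), (300,207) and (215,182). The blue dot is at (246,155), the red dot at (286,165), and the yellow wedge between them at (263,163). The red tray is at about (421,190), and the blue spare stands apart at (308,103).

```bash
cat > m.py <<'E'
from h import *
c=optics.calibration("top");im=optics.get_image("top")
P=[at_z(c,p,18)[:2] for p in [(228,137),(312,157),(300,207),(215,182)]]
print("corners",np.round(P),"ctr",np.mean(P,0).round(1),[np.linalg.norm(P[i]-P[i-1]).round() for i in range(4)])
b,g,r=[im[...,i].astype(int) for i in range(3)]
sub=np.zeros(b.shape,bool);sub[135:210,210:315]=1
def cen(m): ys,xs=np.nonzero(m);return np.array([xs.mean(),ys.mean()]),len(xs)
B,nb=cen(sub&(b>r+60)&(b>g+25));Rd,nr=cen(sub&(r>g+100)&(r>b+60)&(abs(g-b)<60))
pb,pr=at_z(c,B,51),at_z(c,Rd,51);print(B,nb,Rd,nr,pb,pr,(pb+pr)/2,np.degrees(np.arctan2(*(pb-pr)[[1,0]])),np.linalg.norm(pb-pr))
m=((r>120)&(g<60)&(b<60)).astype(np.uint8);m[:,:350]=0
n,L,s,ce=cv2.connectedComponentsWithStats(m);k=1+np.argmax(s[1:,4])
q=cv2.boxPoints(cv2.minAreaRect(np.argwhere(L==k)[:,::-1].astype(np.float32)))
Q=np.array([at_z(c,p,30)[:2] for p in q]);print("tray",q.round(),Q.round(),Q.mean(0),[np.linalg.norm(Q[i]-Q[i-1]).round() for i in range(4)])
o=get_obs();M=R.from_rotvec(o["orientation"]).as_matrix();print(M.round(3))
w=optics.calibration("wrist");print(M.T@(w["xyz"]-o["ee_pos"]),(M.T@R.from_rotvec(w["orientation"]).as_matrix()).round(2))
E
python3 m.py
```

```text
corners [[ 645.   70.]
 [ 589. -120.]
 [ 474.  -85.]
 [ 538.  101.]] ctr [561.5  -8.5] [np.float64(111.0), np.float64(198.0), np.float64(120.0), np.float64(197.0)]
[244.7826087  153.63043478] 46 [285.0952381  164.64285714] 42 [590.98281267  31.89636487  51.        ] [562.43342886 -54.96210684  51.        ] [576.70812076 -11.53287099  51.        ] 71.80489860302838 91.43009036014972
tray [[387. 161.]
 [440. 148.]
 [458. 219.]
 [405. 232.]] [[ 569. -285.]
 [ 596. -408.]
 [ 434. -422.]
 [ 409. -304.]] [ 501.77048998 -354.62428293] [np.float64(161.0), np.float64(126.0), np.float64(163.0), np.float64(120.0)]
[[-0.955  0.296 -0.   ]
 [ 0.296  0.955 -0.   ]
 [ 0.    -0.    -1.   ]]
[ 7.31191765e+01 -4.49349274e-02 -1.61969809e+02] [[ 0.   -0.96 -0.27]
 [ 1.    0.    0.  ]
 [-0.   -0.27  0.96]]
```

{"method": "move_arm", "body": {
  "rows": [
    [-3.84,-3.34,0,0,100],
    [-3.84,-3.34,0,0,100],
    [-3.84,-3.34,0,0,100],
    [-3.84,-3.34,0,0,100],
    [-3.84,-3.34,0,0,100],
    [-3.84,-3.34,0,0,100],
    [-3.84,-3.34,0,0,100]
  ]
}}

```text
t: 1.42
ee_pos: [373.4, 292.7, 223.0]
orientation: [0.47, 3.106, 0.001]
ft_force: [0.5, 0.2, 0.2]
width: 87.5
grasp_force: 0.0
```

{"method": "move_arm", "body": {
  "rows": [
    [-3.84,-3.34,0,0,100],
    [-3.84,-3.34,0,0,100],
    [-3.84,-3.34,0,0,100],
    [-3.84,-3.34,0,0,100],
    [-3.84,-3.34,0,0,100],
    [-3.84,-3.34,0,0,100],
    [-3.84,-3.34,0,0,100],
    [0,0,0,0,100],
    [0,0,0,0,100]
  ]
}}

```text
t: 2.55
ee_pos: [559.5, -8.7, 222.4]
orientation: [-0.472, -3.105, -0.0]
ft_force: [0.5, 0.0, 0.6]
width: 87.7
grasp_force: 0.0
```

Run:
```python
from h import *
c=optics.calibration("wrist");im=optics.get_image("wrist");cv2.imwrite("pics/w1.png",im);o=get_obs();print(o["t"],o["ee_pos"],R.from_rotvec(o["orientation"]).as_matrix().round(3))
for l in ("wedge","block_left","block_right"):
    for d in spotter.regions_of("wrist",l)[:2]:
        ys,xs=np.nonzero(d["region"]);print(l,np.round(d["point"]),round(d["conf"],2),xs.min(),xs.max(),ys.min(),ys.max(),at_z(c,d["point"],51).round(1))
np.save("c.npy",c,allow_pickle=True)
```

```text
2.6 [559.32443915  -8.24086235 222.49838842] [[-0.955  0.296 -0.001]
 [ 0.296  0.955  0.   ]
 [ 0.001  0.    -1.   ]]
wedge [261. 183.] 0.89 247 272 153 215 [568.5  -7.6  51. ]
block_left [296. 173.] 0.92 272 321 142 206 [568.8  32.6  51. ]
block_right [218. 173.] 0.92 197 247 140 206 [543.3 -49.1  51. ]
```

View pics/w1.png

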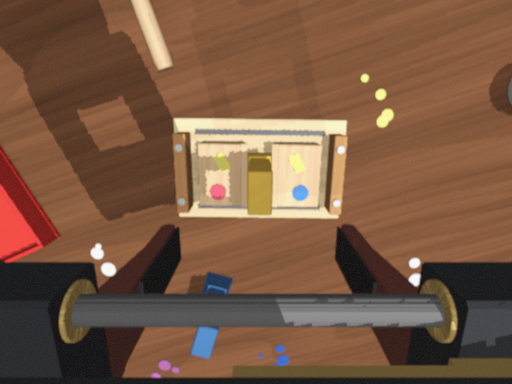

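The wrist view shows the stand upright in the frame, with corners near (174,118), (347,120), (340,218) and (180,216). The wedge is at columns 247–272, with the red-dot block to its left and the blue-dot block to its right.

Run:
```python
from h import *
c=np.load("c.npy",allow_pickle=True).item()
o=get_obs();M=R.from_rotvec(o["orientation"]).as_matrix()
T=lambda p,z:(M.T@(at_z(c,p,z)-o["ee_pos"]))[:2].round(1)
for p in [(174,118),(347,120),(340,218),(180,216)]:print("corner",T(p,18))
for p in [(197,140),(247,140),(272,140),(321,142),(272,206),(321,206),(197,206),(247,206)]:print("blk",T(p,51))
for p in [(248,154),(271,154),(248,215),(272,215)]:print("wedge top",T(p,123))
for p in [(248,183),(272,183)]:print("wedge top",T(p,123))
```

```text
corner [ 60.3 -96.3]
corner [ 57.7 101.7]
corner [-61.5 102. ]
corner [-58.4 -97.6]
blk [ 38.7 -65. ]
blk [ 38.6 -12. ]
blk [38.6 14.5]
blk [36.4 66.6]
blk [-34.9  15.3]
blk [-35.   70.4]
blk [-34.7 -69. ]
blk [-34.9 -12.8]
wedge top [34.3 -8.8]
wedge top [34.3 10.5]
wedge top [-20.   -9.4]
wedge top [-20.1  11.9]
wedge top [ 9.2 -9.1]
wedge top [ 9.2 11.6]
```

{"method": "move_arm", "body": {
  "rows": [
    [0,0.1,2.5,0.8,100],
    [0,0,4,0,100],
    [0,0,4,0,100],
    [0,0,3,0,100],
    [0,0,2,0,100],
    [0,0,1.1,0,100],
    [0,0,0,0,100]
  ]
}}

```text
t: 3.62
ee_pos: [560.0, -7.5, 56.4]
orientation: [-0.491, -3.102, 0.0]
ft_force: [0.6, -0.0, 0.1]
width: 87.5
grasp_force: 0.0
```

{"method": "move_arm", "body": {
  "rows": [
    [0,0,0,0,20],
    [0,0,0,0,20],
    [0,0,0,0,20],
    [0,0,0,0,20],
    [0,0,0,0,20],
    [0,0,0,0,20]
  ]
}}

```text
t: 4.38
ee_pos: [560.4, -8.0, 56.7]
orientation: [0.492, 3.103, -0.0]
ft_force: [0.3, -0.3, -1.2]
width: 31.8
grasp_force: 0.0
```

{"method": "move_arm", "body": {
  "rows": [
    [0,0,0,0,0],
    [0,0,0,0,0],
    [0,0,0,0,0],
    [0,0,0,0,0]
  ]
}}

```text
t: 4.88
ee_pos: [560.3, -8.0, 56.6]
orientation: [-0.492, -3.103, 0.0]
ft_force: [0.6, 1.0, -0.8]
width: 21.8
grasp_force: 30.0
```

{"method": "move_arm", "body": {
  "rows": [
    [0,0.2,0,0,0],
    [0,0.2,0,0,0],
    [0,0,0,0,0]
  ]
}}

```text
t: 5.25
ee_pos: [561.3, -4.8, 56.6]
orientation: [-0.491, -3.102, 0.002]
ft_force: [-1.0, -5.7, 1.1]
width: 21.8
grasp_force: 30.0
```

{"method": "move_arm", "body": {
  "rows": [
    [0,-0.2,0,0,0],
    [0,-0.2,0,0,0],
    [0,-0.2,0,0,0],
    [0,-0.2,0,0,0],
    [0,0,0,0,0]
  ]
}}

```text
t: 5.88
ee_pos: [559.4, -10.9, 56.7]
orientation: [0.493, 3.102, 0.002]
ft_force: [1.1, 5.3, -1.9]
width: 21.8
grasp_force: 30.0
```

{"method": "move_arm", "body": {
  "rows": [
    [0,0.3,0,0,0],
    [0,0.3,0,0,0],
    [0,0.2,0,0,0],
    [0,0.2,0,0,0],
    [0,0.2,0,0,0],
    [0,0,0,0,0]
  ]
}}

```text
t: 6.62
ee_pos: [562.6, -1.3, 56.7]
orientation: [-0.491, -3.102, 0.002]
ft_force: [-0.9, -5.3, 0.7]
width: 21.7
grasp_force: 30.0
```

{"method": "move_arm", "body": {
  "rows": [
    [0,-0.3,0,0,0],
    [0,-0.3,0,0,0],
    [0,-0.3,0,0,0],
    [0,-0.3,0,0,0],
    [0,-0.2,0,0,0],
    [0,-0.2,0,0,0],
    [0,0,0,0,0]
  ]
}}

```text
t: 7.5
ee_pos: [558.1, -14.8, 56.7]
orientation: [0.493, 3.102, 0.002]
ft_force: [0.9, 5.8, -1.5]
width: 22.0
grasp_force: 30.0
```

{"method": "move_arm", "body": {
  "rows": [
    [0,0.4,0,0,0],
    [0,0.4,0,0,0],
    [0,0.3,0,0,0],
    [0,0.3,0,0,0],
    [0,0.2,0,0,0],
    [0,0.2,0,0,0],
    [0,0.2,0,0,0],
    [0,0,0,0,0]
  ]
}}

```text
t: 8.5
ee_pos: [563.8, 2.5, 56.7]
orientation: [-0.492, -3.102, 0.002]
ft_force: [-1.9, -5.9, 0.0]
width: 21.9
grasp_force: 30.0
```

{"method": "move_arm", "body": {
  "rows": [
    [0,-0.4,0,0,0],
    [0,-0.4,0,0,0],
    [0,-0.4,0,0,0],
    [0,-0.4,0,0,0],
    [0,-0.3,0,0,0],
    [0,-0.2,0,0,0],
    [0,-0.2,0,0,0],
    [0,-0.1,0,0,0],
    [0,0,0,0,0]
  ]
}}

```text
t: 9.62
ee_pos: [556.9, -18.5, 56.7]
orientation: [0.493, 3.102, 0.002]
ft_force: [0.6, 5.5, -2.2]
width: 21.8
grasp_force: 30.0
```

{"method": "move_arm", "body": {
  "rows": [
    [0,0.4,0,0,0],
    [0,0.4,0,0,0],
    [0,0.4,0,0,0],
    [0,0.4,0,0,0],
    [0,0.4,0,0,0],
    [0,0.3,0,0,0],
    [0,0.2,0,0,0],
    [0,0,0,0,0]
  ]
}}

```text
t: 10.62
ee_pos: [564.2, 3.8, 56.7]
orientation: [-0.492, -3.103, 0.002]
ft_force: [-0.2, -4.7, -0.4]
width: 21.9
grasp_force: 30.0
```

{"method": "move_arm", "body": {
  "rows": [
    [0,-0.4,0,0,0],
    [0,-0.4,0,0,0],
    [0,-0.4,0,0,0],
    [0,-0.4,0,0,0],
    [0,-0.4,0,0,0],
    [0,-0.4,0,0,0],
    [0,-0.2,0,0,0],
    [0,0,0,0,0]
  ]
}}

```text
t: 11.62
ee_pos: [556.7, -19.3, 56.7]
orientation: [0.493, 3.102, 0.003]
ft_force: [1.2, 7.7, -2.3]
width: 21.8
grasp_force: 30.0
```

{"method": "move_arm", "body": {
  "rows": [
    [0,0.4,0,0,0],
    [0,0.4,0,0,0],
    [0,0.3,0,0,0],
    [0,0.2,0,0,0],
    [0,0,0,0,0]
  ]
}}

```text
t: 12.25
ee_pos: [560.4, -7.9, 56.7]
orientation: [0.492, 3.103, -0.0]
ft_force: [-0.2, 0.0, -1.4]
width: 22.1
grasp_force: 30.0
```

Run:
```python
from h import *
o=get_obs();M=R.from_rotvec(o["orientation"]).as_matrix();print(o["ee_pos"],o["ft_force"])
im=optics.get_image("top");c=optics.calibration("top")
cv2.imwrite("pics/t2.png",cv2.resize(im[120:225,190:330],None,fx=5,fy=5,interpolation=cv2.INTER_CUBIC))
w=optics.calibration("wrist");imw=optics.get_image("wrist");cv2.imwrite("pics/w2.png",imw)
for l in ("wedge","block_left","block_right"):
    for d in spotter.regions_of("wrist",l)[:1]:
        ys,xs=np.nonzero(d["region"]);k=np.median(ys)
        print(l,xs.min(),xs.max(),ys.min(),ys.max(),[(M.T@(at_z(w,p,51)-o["ee_pos"]))[:2].round(1) for p in ((xs.min(),k),(xs.max(),k))])
```

```text
[560.39829161  -7.89143109  56.69694454] [-0.23836694  0.02999892 -1.40801719]
block_left 299 396 167 262 [array([14.1, 23.5]), array([14.1, 78.7])]
block_right 120 217 167 262 [array([ 14.1, -78.4]), array([ 14.1, -23.2])]
```

View pics/w2.png

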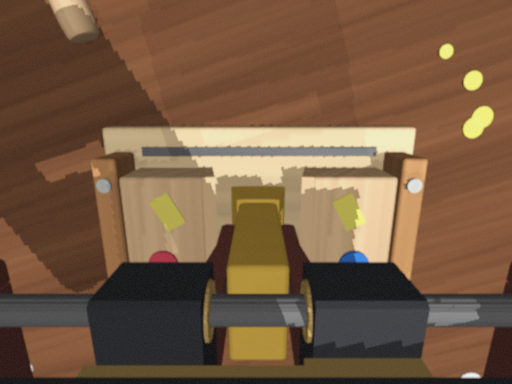

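The wedge sits centred at about column 258. The blocks' inner edges are at columns 217 and 300, ±23.4 mm from it, so they are at their stops and it can lift straight out.

{"method": "move_arm", "body": {
  "rows": [
    [0,0,-0.5,0,0],
    [0,0,-1,0,0],
    [0,0,-1.5,0,0],
    [0,0,-2,0,0],
    [0,0,-2.5,0,0],
    [0,0,-2.5,0,0],
    [0,0,-2,0,0],
    [0,0,0,0,0]
  ]
}}

```text
t: 13.5
ee_pos: [561.7, -8.1, 179.1]
orientation: [0.492, 3.098, 0.001]
ft_force: [0.3, -1.1, -2.0]
width: 22.0
grasp_force: 30.0
```

{"method": "move_arm", "body": {
  "rows": [
    [-0.4,-2.4,0,0,0],
    [-0.6,-4.4,0,0,0],
    [-0.7,-5,0,0,0],
    [-0.7,-5,0,0,0],
    [-0.7,-5,0,0,0],
    [-0.7,-5,0,0,0],
    [-0.7,-4.5,0,0,0],
    [-0.4,-2.5,0,0,0],
    [-0.3,-1,0,0,0],
    [0,0,0,0,0]
  ]
}}

```text
t: 14.75
ee_pos: [501.9, -354.8, 176.2]
orientation: [-0.493, -3.102, -0.001]
ft_force: [0.7, 0.4, -1.2]
width: 21.8
grasp_force: 30.0
```

Run:
```python
from h import *
o=get_obs();print(o["ee_pos"],o["width"],o["ft_force"])
w=optics.calibration("wrist");imw=optics.get_image("wrist");cv2.imwrite("pics/w3.png",imw)
for l in ("tray",):
    for d in spotter.regions_of("wrist",l)[:1]:
        q=cv2.boxPoints(cv2.minAreaRect(np.argwhere(d["region"])[:,::-1].astype(np.float32)));print(q.round(),[at_z(w,p,35).round() for p in q])
np.save("c.npy",w,allow_pickle=True)
```

```text
[ 501.88965061 -354.81597258  176.16736253] 21.846698587314776 [ 0.65379684  0.3797289  -1.20864995]
[[168. 136.]
 [282.  85.]
 [343. 221.]
 [229. 272.]] [array([ 432., -422.,   35.]), array([ 421., -305.,   35.]), array([ 568., -283.,   35.]), array([ 588., -415.,   35.])]
```

View pics/w3.png

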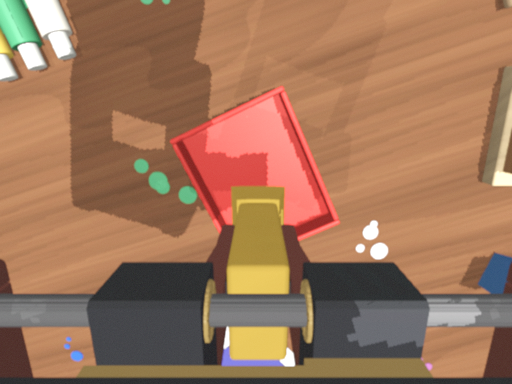

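The tray's corners are at about (172,142), (282,90) and (338,220). Its centre comes out near (502,-356), which is directly below the wedge, so I can lower it.

{"method": "move_arm", "body": {
  "rows": [
    [0,0,2,0,0],
    [0,0,3,0,0],
    [0,0,3,0,0],
    [0,0,2.5,0,0],
    [0,0,1.5,0,0],
    [0,0,0.8,0,0],
    [0,0,0.3,0,0],
    [0,0,0,0,0]
  ]
}}

```text
t: 15.85
ee_pos: [502.4, -355.2, 46.2]
orientation: [0.492, 3.102, -0.001]
ft_force: [-0.5, -0.0, -1.0]
width: 21.9
grasp_force: 30.0
```

{"method": "move_arm", "body": {
  "rows": [
    [0,0,0.1,0,0],
    [0,0,0,0,0]
  ]
}}

```text
t: 16.1
ee_pos: [502.2, -355.2, 45.1]
orientation: [0.492, 3.102, -0.0]
ft_force: [-0.4, -0.0, -0.7]
width: 21.6
grasp_force: 30.0
```

{"method": "move_arm", "body": {
  "rows": [
    [0,0,0.1,0,0],
    [0,0,0.04,0,0],
    [0,0,0,0,0]
  ]
}}

```text
t: 16.48
ee_pos: [502.2, -355.1, 43.6]
orientation: [0.492, 3.103, -0.0]
ft_force: [-1.0, 0.5, 3.7]
width: 21.9
grasp_force: 30.0
```

Contact shows on the wrist force, so I'm releasing gently.

{"method": "move_arm", "body": {
  "rows": [
    [0,0,0,0,28],
    [0,0,0,0,35],
    [0,0,0,0,50],
    [0,0,0,0,70],
    [0,0,0,0,100],
    [0,0,0,0,100],
    [0,0,0,0,100]
  ]
}}

```text
t: 17.35
ee_pos: [502.1, -355.0, 43.3]
orientation: [0.492, 3.103, -0.0]
ft_force: [-0.6, -0.4, -1.0]
width: 77.5
grasp_force: 0.0
```

{"method": "move_arm", "body": {
  "rows": [
    [0,0,-1,0,100],
    [0,0,-2,0,100],
    [0,0,-3,0,100],
    [0,0,-4,0,100],
    [0,0,-4,0,100],
    [0,0,-3,0,100],
    [0,0,0,0,100],
    [0,0,0,0,100]
  ]
}}

```text
t: 18.35
ee_pos: [501.7, -354.7, 213.2]
orientation: [-0.492, -3.103, -0.0]
ft_force: [-0.4, -0.3, -1.2]
width: 87.9
grasp_force: 0.0
```

Run:
```python
from h import *
a=optics.get_image("wrist");b=optics.get_image("scene");print(get_obs()["ft_force"])
cv2.imwrite("pics/e.png",np.hstack([cv2.resize(a,(400,300)),cv2.resize(b[90:240,130:330],(400,300))]))
```

```text
[0.39311643 1.05283351 0.01154388]
```

View pics/e.png

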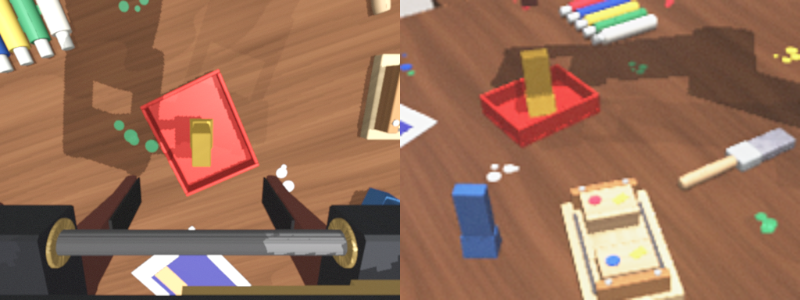

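The wedge stands upright in the middle of the tray, at (201,142) on the left and (538,85) on the right. Both blocks are still pushed apart and the gripper is clear.

```bash
python3 -c "
from h import *
print(close_job())"
```

```text
the job is handed in; nothing more can be done
None
```

The job is handed in: I worked the wedge loose until both blocks were at their stops, lifted it out and stood it upright in the red tray, released, at about 18 s of the 45 s allowed; the hand-in returned no verdict.

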